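# Load a gift carton on the packing belt and switch the belt on

## Task

Set the red carton gently on the infeed belt, standing upright, lengthwise between the two guide rails and wholly on the belt, and let go of it. Then switch the belt on: flip the toggle on the green box over to the right (as seen from the robot) so that it snaps across. Leave the lamp's toggle on the blue box on and everything else where it stands, and do not strike the lamp bar over the switches.

Things in the scene. Friction and masses are not known exactly. Their poses are not given: they have to be found in the camera images.
- red_mid (a point): the carton to load: a closed gift carton, red with a yellow band, a rigid box 130 mm long (its x axis), 56 mm wide (its y axis) and 100 mm high (its z axis), 0.3 to 0.65 kg. This point is its centre, 50 mm above its underside. It stands upright on the pallet, in any one of the three places.
- white_mid (a point): bystander: the white carton with a green band, same size and same axes as the red one, on the pallet; this point is its centre.
- green_mid (a point): bystander: the green carton with a white band, same size and same axes as the red one, on the pallet; this point is its centre.
- pallet: fixed small wooden pallet, 338 mm (x) by 160 mm (y), 20 mm high, that carries the three cartons, set about 115 mm apart along its x, their long sides roughly across it; origin at the centre of its underside.
- belt: fixed infeed belt of the packing line (it does not run): blue frame 240 mm long (x) by 104 mm wide (y); black flat belt top 50 mm above the table; two aluminium guide rails along x, 80 mm apart inside, 12 mm thick, tops 22 mm above the belt. Origin at the centre of its underside, on the table.
- console: fixed console, -x side to the robot: base plate 150 (x) x 330 (y) x 12 mm, origin under its centre. Switch boxes stand on it at y = +80 and -80 mm. Over the toggles a white lamp bar runs along y, 330 mm long, x = -15 to +50 mm, underside 206 and top 228 mm above the table, on posts at y = +-157, x = 30 to 50 mm: toggles must be reached slantwise from the -x side, beneath the bar.
- feed_box: the belt's switch: green box 110 mm (x) by 90 mm (y), 60 mm high, on the console's plate, parallel to the console, on its left or its right; origin at the centre of its underside, 12 mm above the table. Its toggle pivots at the centre of its top.
- feed_tip (a point): tip of the belt's toggle bat (yellow sleeve 19 mm thick on the upper half, steel rod 12 mm thick below), 74 mm from its pivot.
- feed_toggle (a joint): angle of the belt's toggle, rad: 0 upright, -0.4 = off (leans to the box's +y, left seen from the robot), +0.4 = on (leans to the box's -y, right seen from the robot). A spring snaps it to the nearer side; about 3.5 N sideways at the tip moves it off its stop, less towards the centre.
- lamp_box: the lamp's switch: same box and toggle in blue with a black sleeve, beside the green one; origin as for the green box. Leave its toggle alone.
- lamp_toggle (a joint): angle of the lamp's toggle, rad, same sense; it starts on (+0.4, leaning right) and must stay so.
- tape_mid (a point): bystander: roll of orange tape lying flat, 90 mm across, 48 mm high, loose; this point is its centre.
- spray: bystander: blue bottle, 60 mm across and 160 mm high, loose, standing; origin at the centre of its underside.
- glue: bystander: white jar with a red cap, 70 mm across and 85 mm high, loose, standing; origin at the centre of its underside.
- brush: bystander: hand brush 180 mm long, lying along its x, loose; origin at its underside.
- gauge: bystander: white fruit-sizing plate with three holes, 75 mm (x) by 200 mm (y), 8 mm thick, lying flat, loose; origin at the centre of its underside.
There are look-alikes about, which are no part of the job. There is more than one size of the part that bears red_mid; the job needs the largest.

How it is judged:
By the outcome, as a careful person would: the job done as asked, in the order asked, and still so for the second after the job is handed in, with the robot touching nothing.
It also fails if it takes over 46 s, if anything falls off the work surface, if the arm or the gripper's body presses on something with over 40 N, if the wrist force passes 120 N, or if a joint passes its speed limit or range.

## Robot

A 7-joint arm with a two-finger parallel gripper is mounted at the origin on the work surface. World frame = base frame: x ahead of the robot, y to its left, z up, the work surface at z = 0. Lengths are in m, angles in rad, forces in N, time in s.
With the tool pointing down it reaches from about 0.425 to 0.925 m from the base axis. Payload 6.8 kg.
Tool frame: the origin (TCP) lies between the finger pads; the fingertips stand 17 mm ahead of it and the grasp point (between the pads) lies 2 mm behind it; z points along the fingers, x is the direction in which the jaws open and shut, and the axes are right-handed (so a half turn about z gives the same grasp; the last joint's range is limited). The gripper opens to 85 mm and grips with 20 to 120 N. Pads are 22 mm wide; open, the fingers measure 114 mm over their backs; the gripper's body (76 mm by 85 mm) begins 54 mm behind the grasp point. The pads swing forward as they close: fully open they stand 13 mm farther back than shut.
Start: joints at [-1.4, 0.477, 0.022, 1.555, -0.011, 1.109, -0.083], TCP at [0.186, 0.649, 0.248] pointing down, gripper open.
Joint ranges: [-2.96, 2.96], [-0.34, 2.1], [-1.41, 1.46], [0.24, 2.44], [-1.37, 4.51], [0.17, 1.92], [-2.96, 2.96]. Speed limits (rad/s): [2.39, 2.39, 3.14, 3.14, 3.14, 3.14, 3.14].

## Interface

Orientations are given as a unit quaternion [w, x, y, z].
In Python, from station import readout, read_camera, get_calibration, bot, models gives the robot as it stands.
- The arm moves only by the tool carry_out, never from a script. Its argument "deltas" is a list of rows, each a list of 2 entries, a list of its own where there are three numbers: the shift along the tool's x, y, z in cm, then the turn about the tool's z in degrees. A call has 1 to 10 rows; each row is the pose to reach, as a shift and turn from the pose measured when the call began, along the tool's axes at that moment; what a row does not reach only later rows make up. A row lasts 1/8 s, in which the tool goes at most 62.5 mm and 10.7 degrees, less where a joint would pass 70% of its speed; a pose out of reach is approached as far as the arm can. A call with a gripper value outside its range is refused whole. "hand" is the opening, from 0 (shut) to 1 (fully open), set as the call begins (left out, the last holds). The fingers move at their own pace and stop on an object; "newtons" is the grip in N (left out, the last holds). Time passes only in rows, so rows that repeat a pose let the fingers close. It gives the time, the measured TCP pose, the force and the opening at its end, in the units of the state.
- readout.get_obs(): the state, without advancing time (a new reading comes with each control period).
- read_camera(name): name is "scene" or "side" or "wrist"; returns the picture (384x512x3 uint8, red, green, blue); there is no depth.
- get_calibration(name): a dict with "fov_y" (degrees; the focal length in pixels is half the picture's height over the tangent of half this angle, whatever the lens; pixels are square), "cx", "cy" (the principal point, pixels), "world_from_camera" (4x4, takes a point from camera to world coordinates). Camera axes: x right, y down, z forward; pixel columns grow to the right and rows downward; lengths in m; the calibration is good to about 2 mm. A picture is of the moment at which its call begins: read the wrist's pose just before it. get_calibration takes no time and is no camera call; for the wrist camera it gives the pose at the moment of the call.
- bot.hand_in(): hands the job in, once; it reports no verdict.
Trained networks look in the newest picture that a camera, given by its name, has taken for a name from the list of things; names that differ only in an ending like _2 or _b are one class to them, and where a whole thing is asked for, a point or a joint stands for the part that bears it (a point fixed in the world has none). Each returns a list of dicts, best first, with "score" (0 to 1); they miss things now and then, are a little off and sometimes report something else, mostly with a low value. They report only what shows in the picture. A call takes as long as a camera call. They do not tell look-alikes from the thing itself.
- models.spot_in(query, camera): "centre" ([row, column] in pixels, amid what is visible of it).
The state is a dict: "t": time; "q": joint angles; "joint_vel": joint speeds; "joint_torque": joint torques, N m; "eef_pos": TCP position; "tool_rot": TCP orientation; "contact_force": force on the tool from outside, world axes, zero at the start; "torque": the same for the moment, N m; "gripper_width": opening from 0.0 (shut) to 1.0 (fully open).
Only numpy, scipy, OpenCV 4.12 (cv2) and the standard library are available. Lean on these libraries where they do the work, as an engineer would, in place of code of your own. Each camera call takes 0.05 s, during which the arm holds its last target. There are 200 camera calls.

## Working session

There is one attempt and no reset: what is moved stays moved. The work goes in short steps, Python scripts to look and compute and a tool call to move; the robot and the scene stay as the last step left them, time stands still between calls to the robot, and variables do not carry over. Pictures are saved under pics/ and viewed, about 8 in all and at most 12, crops included, and the job is handed in when it is done.

Besides the shell and the picture viewer there is one more tool, called after "Request:" as name([rows], argument=value, ...), one row to a line, values as JSON. carry_out: Moves the arm, as the interface text tells. Its arguments: {"type":"object","properties":{"deltas":{"type":"array"},"hand":{"type":"number"},"newtons":{"type":"number"}},"required":["deltas"]}

```bash
mkdir -p pics; ls
cat > h.py <<'E'
import numpy as np, cv2
from station import readout, read_camera, get_calibration, bot, models
def snap(n,f):
    c=get_calibration(n); im=read_camera(n); cv2.imwrite('pics/'+f,im[:,:,::-1]); return im,c
def ray(c,rc):
    f=192/np.tan(np.radians(c['fov_y']/2)); T=np.array(c['world_from_camera'])
    d=T[:3,:3]@np.array([(rc[1]-c['cx'])/f,(rc[0]-c['cy'])/f,1]); return T[:3,3],d/np.linalg.norm(d)
def atz(c,rc,z):
    o,d=ray(c,rc); return o+d*(z-o[2])/d[2]
def tri(a,b):
    (o1,d1),(o2,d2)=a,b
    s=np.linalg.lstsq(np.c_[d1,-d2],o2-o1,rcond=None)[0]
    p,q=o1+s[0]*d1,o2+s[1]*d2; return (p+q)/2,np.linalg.norm(p-q)
def proj(c,p):
    f=192/np.tan(np.radians(c['fov_y']/2)); T=np.linalg.inv(np.array(c['world_from_camera'])); v=T[:3,:3]@np.array(p)+T[:3,3]
    return np.array([c['cy']+f*v[1]/v[2],c['cx']+f*v[0]/v[2]])
E
python3 - <<'E'
from h import *
np.set_printoptions(precision=3,suppress=True)
C={}
ims=[]
for n in('scene','side'):
    im,c=snap(n,n+'0.png');C[n]=c;ims.append(im);print(n,c['fov_y'],np.array(c['world_from_camera']))
    for q in('red_mid','white_mid','green_mid','belt','console','feed_box','feed_tip','lamp_box','pallet','tape_mid','spray','glue','brush','gauge'):
        print(q,[(np.round(d['centre']).tolist(),round(d['score'],2)) for d in models.spot_in(q,n)][:3])
o=readout.get_obs();print(o['t'],o['eef_pos'],o['tool_rot'])
cv2.imwrite('pics/a.png',cv2.resize(ims[0],(800,600))[:,:,::-1])
cv2.imwrite('pics/b.png',cv2.resize(ims[1],(800,600))[:,:,::-1])
E
```

```text
pics
scene 45.68134233409712 [[-0.308  0.677 -0.669  1.313]
 [ 0.951  0.234 -0.201  0.199]
 [ 0.021 -0.698 -0.716  0.95 ]
 [ 0.     0.     0.     1.   ]]
red_mid [([205.0, 91.0], 0.9), ([169.0, 115.0], 0.83), ([203.0, 152.0], 0.75)]
white_mid [([171.0, 178.0], 0.95)]
green_mid [([141.0, 186.0], 0.81)]
belt [([210.0, 233.0], 0.95), ([237.0, 366.0], 0.47), ([236.0, 397.0], 0.24)]
console [([234.0, 370.0], 0.98), ([182.0, 354.0], 0.28)]
feed_box [([238.0, 331.0], 0.66)]
feed_tip [([223.0, 345.0], 0.43)]
lamp_box [([256.0, 398.0], 0.55)]
pallet [([216.0, 180.0], 0.76), ([221.0, 343.0], 0.71)]
tape_mid [([183.0, 351.0], 0.45)]
spray [([203.0, 149.0], 0.67), ([275.0, 267.0], 0.6)]
glue [([245.0, 172.0], 0.95)]
brush []
gauge [([306.0, 342.0], 0.77)]
side 55.974943119586875 [[ 0.811 -0.387  0.438  0.093]
 [-0.585 -0.517  0.625 -0.661]
 [-0.015 -0.763 -0.646  0.758]
 [ 0.     0.     0.     1.   ]]
red_mid [([294.0, 410.0], 0.87), ([332.0, 371.0], 0.7), ([250.0, 344.0], 0.68)]
white_mid [([274.0, 304.0], 0.55)]
green_mid [([300.0, 272.0], 0.92)]
belt [([225.0, 260.0], 0.89)]
console [([133.0, 218.0], 0.59), ([210.0, 351.0], 0.55)]
feed_box [([303.0, 302.0], 0.63), ([173.0, 222.0], 0.62)]
feed_tip [([153.0, 218.0], 0.55)]
lamp_box [([151.0, 203.0], 0.71)]
pallet [([307.0, 302.0], 0.95), ([174.0, 137.0], 0.44)]
tape_mid [([201.0, 171.0], 0.83)]
spray [([163.0, 290.0], 0.56)]
glue [([247.0, 343.0], 0.51)]
brush [([171.0, 138.0], 0.71), ([208.0, 349.0], 0.33), ([132.0, 200.0], 0.25)]
gauge [([161.0, 263.0], 0.62)]
1.5 [0.186 0.649 0.248] [0.    0.799 0.602 0.   ]
```

View pics/a.png

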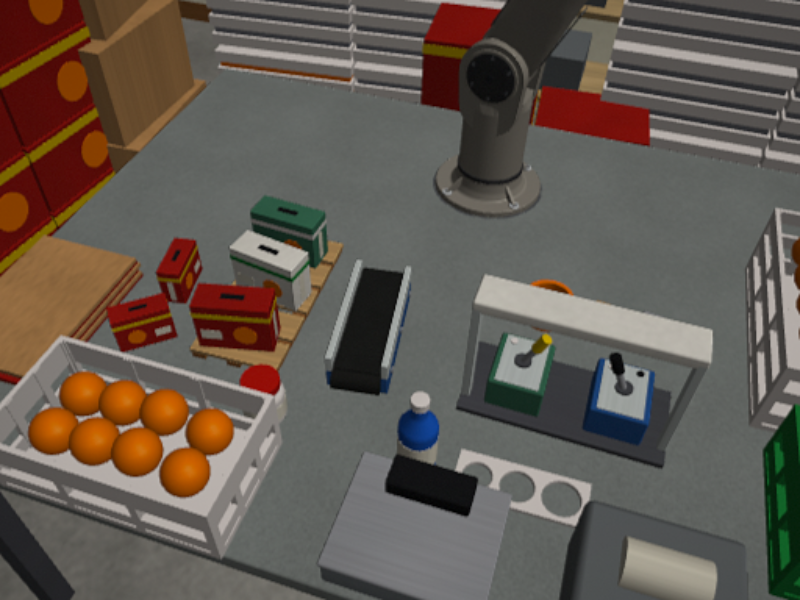

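View pics/b.png

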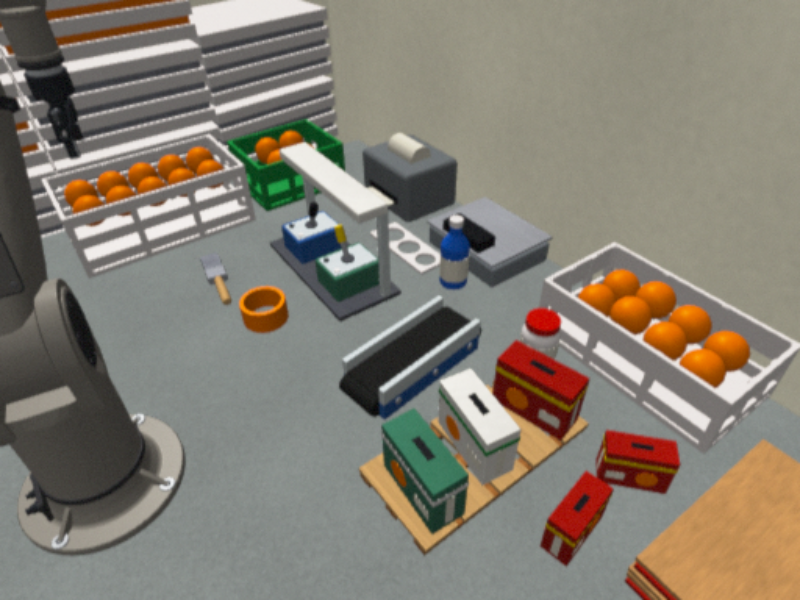

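The scene view shows the largest red carton on the pallet at (203,150) and the belt at (210,233). The green box is at robot right, with its yellow bat leaning left (off), and the blue box at robot left. The two smaller red cartons are look-alikes. Next, enlarged crops for measuring corners.

Run:
```python
import cv2,numpy as np
a=cv2.imread('pics/scene0.png');b=cv2.imread('pics/side0.png')
def cr(im,r,c,h,w,s): 
    o=cv2.resize(im[r:r+h,c:c+w],None,fx=s,fy=s,interpolation=cv2.INTER_CUBIC)
    for i in range(0,h,25): cv2.putText(o,str(r+i),(0,i*s+4),0,.3,(255,255,0),1); cv2.line(o,(0,i*s),(w*s,i*s),(255,255,0),1) if 0 else cv2.line(o,(20,i*s),(26,i*s),(0,255,255),1)
    for i in range(0,w,25): cv2.putText(o,str(c+i),(i*s,9),0,.3,(255,255,0),1); cv2.line(o,(i*s,10),(i*s,16),(0,255,255),1)
    return o
A=cr(a,150,110,100,160,5);B=cr(b,180,210,120,160,5)
cv2.imwrite('pics/c1.png',A);cv2.imwrite('pics/c2.png',B)
C=np.hstack([cr(a,170,285,130,180,0+4)[:,:]]);cv2.imwrite('pics/c3.png',C)
D=cr(b,80,165,130,100,4);cv2.imwrite('pics/c4.png',D)
```

```text
(no output)
```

View pics/c1.png

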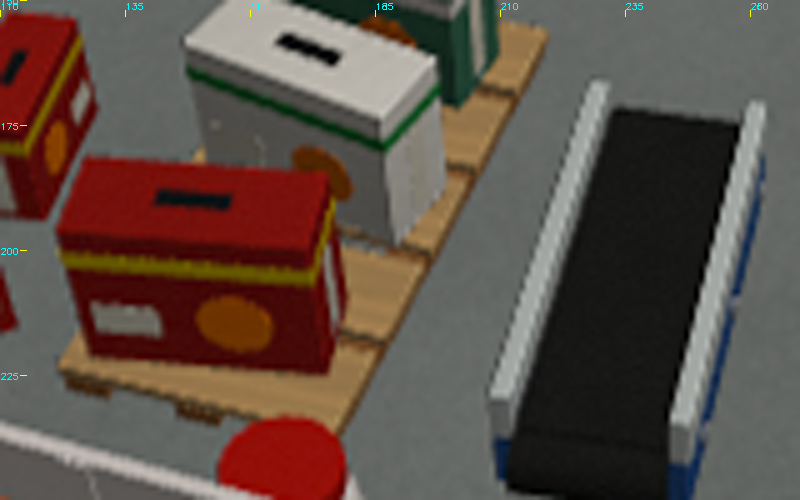

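View pics/c2.png

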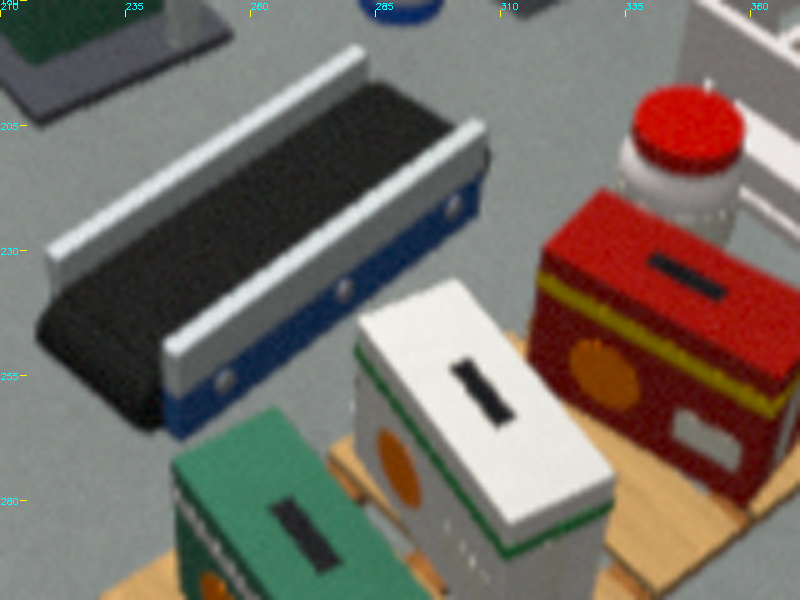

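View pics/c3.png

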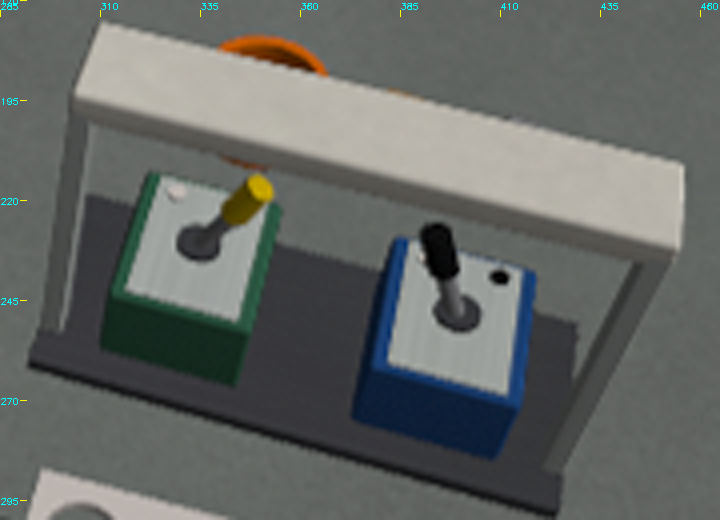

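```bash
cat > fit.py <<'E'
from h import *
from scipy.optimize import least_squares
def fit(obs,x0):
    # obs: (calib, local xyz, (row,col)); params x,y,z,yaw
    def P(p,l):
        c,s=np.cos(p[3]),np.sin(p[3]); return np.array([p[0]+c*l[0]-s*l[1],p[1]+s*l[0]+c*l[1],p[2]+l[2]])
    r=least_squares(lambda p:np.concatenate([proj(c,P(p,l))-np.array(q) for c,l,q in obs]),x0,loss='soft_l1')
    res=[np.round(proj(c,P(r.x,l))-np.array(q),1).tolist() for c,l,q in obs]
    return r.x,res
E
python3 - <<'E'
from fit import *
np.set_printoptions(precision=4,suppress=True)
S=get_calibration('scene');D=get_calibration('side')
t=.05
red=[(S,(-.065,.028,t),(181.4,127)),(S,(.065,.028,t),(185,176)),(S,(.065,-.028,t),(203.6,171.6)),(S,(-.065,-.028,t),(196,122)),(S,(.065,-.028,-t),(224.4,175.6)),(S,(-.065,-.028,-t),(221,128)),
(D,(.065,.028,t),(229.6,319)),(D,(.065,-.028,t),(218,331)),(D,(-.065,.028,t),(255.6,366.6)),(D,(.065,.028,-t),(251,316)),(D,(-.065,.028,-t),(280.6,359.6))]
print('red',*fit(red,[.6,-.35,.07,1.57]))
h=.072
belt=[(S,(-.12,-.052,h),(166,228)),(S,(.12,-.052,h),(228.4,208)),(S,(-.12,.052,h),(170.8,263.2)),(S,(.12,.052,h),(236,248.4)),
(D,(-.12,-.052,h),(250,243)),(D,(.12,-.052,h),(205,307)),(D,(-.12,.052,h),(229,219.4)),(D,(.12,.052,h),(189,282))]
print('belt',*fit(belt,[.6,-.15,0,0]))
con=[(S,(-.015,-.165,.228),(175.5,310)),(S,(.05,-.165,.228),(194.25,303.75)),(S,(-.015,.165,.228),(210.5,456.25)),(S,(.05,.165,.228),(231.75,455)),
(S,(.075,-.165,.012),(260.5,292.5)),(S,(.075,.165,.012),(298,424.5)),
(S,(-.055,-.125,h),(213,323.25)),(S,(-.055,-.035,h),(220.75,355.5)),(S,(.055,-.125,h),(242.5,313.75)),(S,(.055,-.035,h),(252,347.5)),(S,(-.055,.035,h),(229.25,383.25)),(S,(-.055,.125,h),(238,419.25)),(S,(.055,.125,h),(270.5,414.25))]
p,r=fit(con,[.6,.15,0,0]);print('con',p,r)
c,s=np.cos(p[3]),np.sin(p[3])
for n,l in(('piv',(0,-.08,.072)),('tip',(0,-.08+.074*np.sin(.4),.072+.074*np.cos(.4)))):
    w=[p[0]+c*l[0]-s*l[1],p[1]+s*l[0]+c*l[1],p[2]+l[2]];print(n,w,proj(S,w),proj(D,w))
for n,C,q,z in(('glue',S,(231,167),.085),('spray',S,(257,269),.16)):print(n,atz(C,q,z))
print('tape',atz(D,(190,168),.048), 'eye wrist',get_calibration('wrist'),readout.get_obs()['tool_rot'])
E
```

```text
red [ 0.611  -0.2987  0.0685  1.7958] [[-0.2, -0.7], [-0.0, -0.3], [-3.0, -0.6], [0.6, -2.0], [2.1, -0.4], [1.6, -0.8], [-1.4, -1.1], [-1.9, -0.7], [-0.6, -0.6], [3.8, -1.7], [1.1, -1.0]]
belt [ 0.5182 -0.0905 -0.0017  0.1344] [[0.0, 0.3], [0.7, -0.7], [0.2, 0.8], [-0.6, -0.3], [0.6, 1.4], [0.0, 0.5], [-0.1, -1.4], [-0.7, -1.2]]
con [ 0.5406  0.2594 -0.0131 -0.0165] [[0.0, 0.3], [-0.2, -0.4], [0.3, -0.5], [0.5, -0.2], [-1.0, 0.3], [-0.9, 0.1], [-0.6, -0.8], [0.4, 0.7], [0.8, -1.3], [1.1, 0.8], [-1.1, 0.1], [-0.6, -0.1], [1.0, 0.9]]
piv [np.float64(0.5393063642140824), np.float64(0.1793895453765172), np.float64(0.05894408075440194)] [231.9383 334.8496] [169.9595 219.731 ]
tip [np.float64(0.5397815333491136), np.float64(0.20820258485694298), np.float64(0.12710259431061544)] [217.0386 350.6263] [148.3022 213.3911]
glue [ 0.6927 -0.2113  0.085 ]
spray [0.7416 0.061  0.16  ]
tape [0.3641 0.2001 0.048 ] eye wrist {'fov_y': 64.06101888846317, 'cx': 251.62196988733527, 'cy': 188.34287809050778, 'world_from_camera': array([[ 0.2753,  0.9152,  0.2943,  0.1107],
       [ 0.9614, -0.262 , -0.0844,  0.6709],
       [-0.0002,  0.3062, -0.952 ,  0.3751],
       [ 0.    ,  0.    ,  0.    ,  1.    ]])} [0.     0.7985 0.602  0.    ]
```

View pics/c4.png

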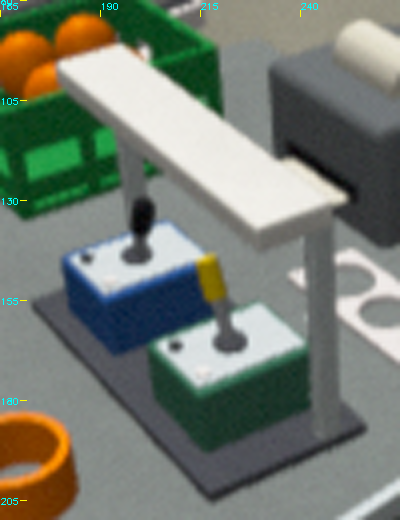

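Scene/side agree: the red carton is near (0.611,-0.299), yaw ≈103°, and the belt near (0.518,-0.09), yaw ≈7.7°. c4 shows the yellow bat at (144,217) leaning left. The console refit needs the side corners. I'll start moving towards the carton.

Request:
carry_out([
  [[-36,38,-6],30],
  [[-36,38,-6],30],
  [[-36,38,-6],30],
  [[-36,38,-6],30],
  [[-36,38,-6],30],
  [[-36,38,-6],30],
  [[-36,38,-6],30],
  [[-36,38,-6],30],
  [[-36,38,-6],30],
], hand=1)

```text
t: 2.62
eef_pos: [0.4538, 0.1945, 0.3092]
tool_rot: [0.0, 0.928, 0.372, 0.001]
contact_force: [0.3, 0.7, -0.0]
gripper_width: 1.001
```

```bash
cat > mv.py <<'E'
from h import *
from scipy.spatial.transform import Rotation as R
def delta(target,yaw=None):
    o=readout.get_obs(); q=o['tool_rot']; M=R.from_quat([q[1],q[2],q[3],q[0]]).as_matrix()
    y0=np.degrees(np.arctan2(M[1,0],M[0,0]))
    d=M.T@(np.array(target)-o['eef_pos'])*100
    t=0 if yaw is None else (y0-yaw+90)%180-90
    print('t',round(o['t'],2),'pos',np.round(o['eef_pos'],4),'yaw',round(y0,1),'tilt z',np.round(M[:,2],3),'F',np.round(o['contact_force'],1),'w',round(o['gripper_width'],3))
    print('delta cm',np.round(d,2),'turn',round(t,1),'or',round(t-180*np.sign(t),1))
E
python3 - <<'E'
from mv import *; from fit import *
np.set_printoptions(precision=4,suppress=True)
delta([.611,-.299,.30],12.9)
S=get_calibration('scene');D=get_calibration('side');h=.072
con=[(S,(-.015,-.165,.228),(175.5,310)),(S,(.05,-.165,.228),(194.25,303.75)),(S,(-.015,.165,.228),(210.5,456.25)),(S,(.05,.165,.228),(231.75,455)),
(S,(.075,-.165,.012),(260.5,292.5)),(S,(.075,.165,.012),(298,424.5)),
(S,(-.055,-.125,h),(213,323.25)),(S,(-.055,-.035,h),(220.75,355.5)),(S,(.055,-.125,h),(242.5,313.75)),(S,(.055,-.035,h),(252,347.5)),(S,(-.055,.035,h),(229.25,383.25)),(S,(-.055,.125,h),(238,419.25)),(S,(.055,.125,h),(270.5,414.25)),
(D,(-.015,.165,.228),(96.25,179.5)),(D,(.05,.165,.228),(91.25,196.25)),(D,(.05,-.165,.228),(131.75,246.25)),(D,(-.015,-.165,.228),(138,229.5)),
(D,(-.075,-.165,.012),(204.25,218)),(D,(-.075,.165,.012),(155.75,173.25)),(D,(.075,-.165,.012),(187.5,256.25)),(D,(-.055,-.035,h),(166.25,202.5)),(D,(-.055,-.125,h),(177.5,217)),(D,(.055,-.125,h),(167.5,242))]
print('con',*fit(con,[.6,.15,0,0]))
print('tip tri',tri(ray(S,(217,350)),ray(D,(145.5,217))))
E
```

```text
t 2.62 pos [0.4538 0.1945 0.3092] yaw 43.7 tilt z [ 0.002  0.    -1.   ] F [ 0.3  0.7 -0. ] w 1.001
delta cm [-22.74  46.53   0.92] turn 30.8 or -149.2
con [ 0.5499  0.2579 -0.0041 -0.0179] [[-0.4, -0.7], [-0.4, -1.6], [0.5, 0.1], [0.9, 0.4], [-0.5, -0.9], [0.2, 0.3], [-0.6, -1.6], [0.5, 0.3], [1.1, -2.4], [1.7, 0.1], [-0.9, -0.2], [-0.2, 0.0], [1.9, 1.0], [-0.0, -1.8], [-0.0, -1.3], [-0.7, 1.9], [0.1, -0.7], [-0.2, -1.2], [-0.4, -1.3], [-1.3, 0.2], [-0.1, -2.0], [2.6, -2.7], [0.2, 2.0]]
tip tri (array([0.5505, 0.2054, 0.1361]), np.float64(0.003721530995268694))
```

Request:
carry_out([
  [[-22.7,46.5,0.9],30.8],
  [[-22.7,46.5,0.9],30.8],
  [[-22.7,46.5,0.9],30.8],
  [[-22.7,46.5,0.9],30.8],
  [[-22.7,46.5,0.9],30.8],
  [[-22.7,46.5,0.9],30.8],
  [[-22.7,46.5,0.9],30.8],
  [[-22.7,46.5,0.9],30.8],
  [[-22.7,46.5,0.9],30.8],
  [[-22.7,46.5,0.9],30.8],
])

```text
t: 3.88
eef_pos: [0.6106, -0.3007, 0.2998]
tool_rot: [0.0, 0.994, 0.111, 0.0]
contact_force: [-0.2, -0.0, -0.0]
gripper_width: 1.0
```

Run:
```python
from mv import *
delta([.611,-.299,.14],12.9)
w,c=snap('wrist','w1.png'); s,_=snap('side','s1.png')
print(proj(c,[.611,-.299,.12]))
im=np.hstack([cv2.resize(w,(560,420)),cv2.resize(s[60:300,230:440],(240,274))[:,:]if 0 else np.zeros((420,240,3),np.uint8)])
im[:274,560:]=cv2.resize(s[60:300,230:440],(240,274))
cv2.imwrite('pics/w1v.png',im[:,:,::-1])
```

```text
t 3.88 pos [ 0.6106 -0.3007  0.2998] yaw 12.7 tilt z [ 0.001 -0.001 -1.   ] F [-0.2 -0.  -0. ] w 1.0
delta cm [ 0.07 -0.17 15.98] turn -0.2 or 179.8
[168.26516608 251.88658909]
```

View pics/w1v.png

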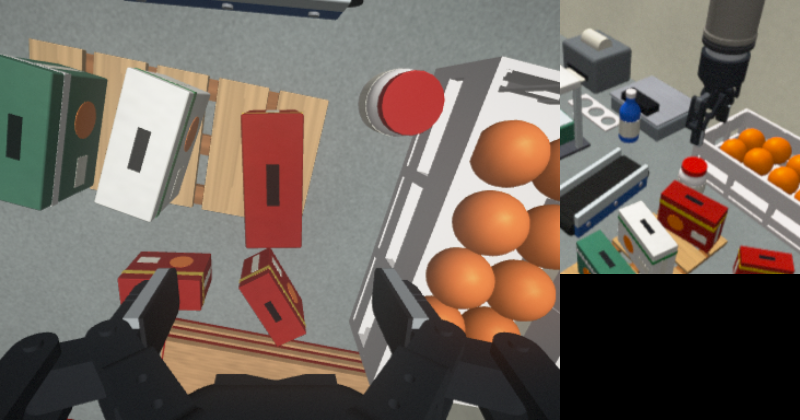

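The wrist picture shows the red carton aligned to the jaws, with its top corners at about (101,222),(101,277),(226,276),(227,223) in native pixels. It also shows a clear gap on both sides and the jar well off.

Run:
```python
from mv import *
c=get_calibration('wrist'); k=384/420
P=[atz(c,(y*k,x*k),.12) for x,y in((243,112),(303,110),(302,247),(244,248))]
for p in P: print(np.round(p,4))
print(np.linalg.norm(P[0]-P[1]),np.linalg.norm(P[0]-P[3]))
m=np.mean(P,0);d=(P[0]+P[1]-P[2]-P[3])[:2];print(m,np.degrees(np.arctan2(d[1],d[0])))
delta([m[0],m[1],.083],np.degrees(np.arctan2(d[1],d[0]))-90)
```

```text
[ 0.5691 -0.2383  0.12  ]
[ 0.6202 -0.2248  0.12  ]
[ 0.652  -0.3526  0.12  ]
[ 0.5957 -0.3666  0.12  ]
0.052839328340335674 0.1310656503583206
[ 0.6092809 -0.2955568  0.12     ] 102.84223973802385
t 3.98 pos [ 0.6112 -0.2975  0.3   ] yaw 13.0 tilt z [ 0.001  0.001 -1.   ] F [-0.2  0.1 -0.7] w 1.005
delta cm [-0.17 -0.21 21.7 ] turn 0.1 or -179.9
```

Request:
carry_out([
  [[-0.2,-0.2,6],0],
  [[-0.2,-0.2,12],0],
  [[-0.2,-0.2,17],0],
  [[-0.2,-0.2,20.5],0],
  [[-0.2,-0.2,21.6],0],
  [[-0.2,-0.2,21.6],0],
])

```text
t: 4.72
eef_pos: [0.6095, -0.2947, 0.0844]
tool_rot: [-0.001, 0.994, 0.113, 0.001]
contact_force: [0.6, -0.7, 0.9]
gripper_width: 1.0
```

Request:
carry_out([
  [[0,0,0],0],
  [[0,0,0],0],
  [[0,0,0],0],
  [[0,0,0],0],
  [[0,0,0],0],
  [[0,0,0],0],
], hand=0, newtons=45)

```text
t: 5.48
eef_pos: [0.6103, -0.2952, 0.0865]
tool_rot: [-0.0, 0.994, 0.114, 0.002]
contact_force: [-1.0, 1.1, 6.4]
gripper_width: 0.649
```

Request:
carry_out([
  [[0,0,-1],0],
  [[0,0,-5],0],
  [[0,0,-11],0],
  [[0,0,-14],0],
  [[0,0,-14],0],
  [[0,0,-14],0],
])

```text
t: 6.22
eef_pos: [0.609, -0.2945, 0.225]
tool_rot: [-0.001, 0.994, 0.114, 0.001]
contact_force: [-0.5, 0.3, -4.8]
gripper_width: 0.653
```

Run:
```python
from mv import *
delta([.518,-.0905,.215],97.7)
```

```text
t 6.22 pos [ 0.609  -0.2945  0.225 ] yaw 13.0 tilt z [ 0.002  0.003 -1.   ] F [-0.5  0.3 -4.8] w 0.653
delta cm [ -4.26 -21.93   1.03] turn -84.7 or 95.3
```

Request:
carry_out([
  [[-1,-5,0],-10],
  [[-2,-10,0],-20],
  [[-3,-15,0],-30],
  [[-4,-19,0],-40],
  [[-4.3,-21,0],-50],
  [[-4.3,-21.9,0],-60],
  [[-4.3,-21.9,0],-70],
  [[-4.3,-21.9,0],-79],
  [[-4.3,-21.9,0],-84.7],
  [[-4.3,-21.9,0],-84.7],
])

```text
t: 7.48
eef_pos: [0.5165, -0.0907, 0.2237]
tool_rot: [-0.001, 0.658, 0.753, 0.0]
contact_force: [0.7, 0.4, -4.3]
gripper_width: 0.652
```

Run:
```python
from mv import *
delta([.518,-.0905,.115],97.7)
w,c=snap('wrist','w2.png'); s,cs=snap('side','s2.png'); s2,_=snap('scene','sc2.png')
im=np.zeros((600,800,3),np.uint8)
im[:384,:512]=w; a=cv2.resize(s[150:290,190:335],(288,278));im[:278,512:]=a
b=cv2.resize(s2[120:260,165:305],(288,288));im[290:578,512:]=b
g=s[90:190,215:315]; im[390:590,:200]=cv2.resize(g,(200,200)); g=s2[60:160,190:290]; im[390:590,220:420]=cv2.resize(g,(200,200))
cv2.imwrite('pics/w2v.png',im[:,:,::-1])
```

```text
t 7.47 pos [ 0.5165 -0.0907  0.2237] yaw 97.7 tilt z [-0.002  0.003 -1.   ] F [ 0.7  0.4 -4.3] w 0.652
delta cm [-0.03  0.16 10.87] turn -0.0 or 180.0
```

View pics/w2v.png

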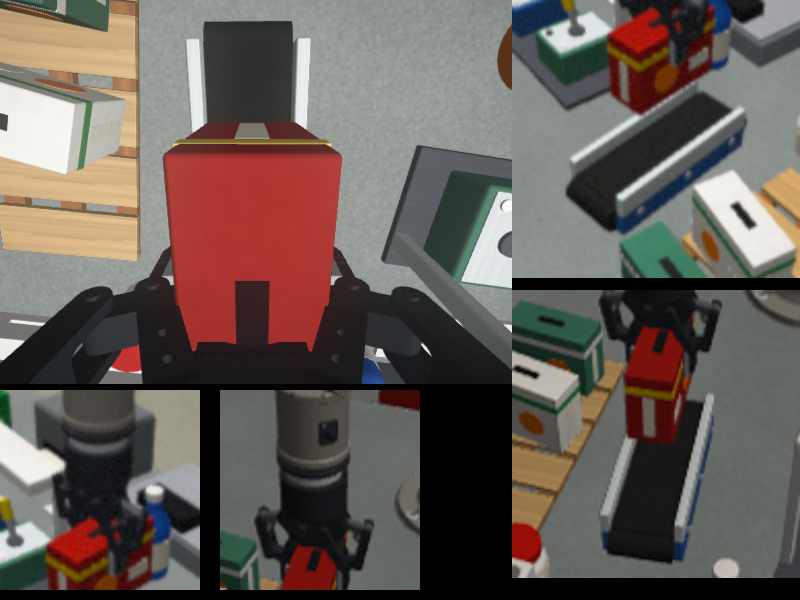

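Run:
```python
from mv import *
c=get_calibration('wrist')
a=atz(c,(38,248.5),.072);b=atz(c,(115,248.2),.072);print(a,b,atz(c,(38,186),.072),atz(c,(38,311),.072))
o=readout.get_obs();q=o['tool_rot'];M=R.from_quat([q[1],q[2],q[3],q[0]]).as_matrix()
for p in(a,b):print((M.T@(p-o['eef_pos'])*100))
delta([.518,-.0905,.117],97.7)
```

```text
[ 0.39990301 -0.10850849  0.072     ] [ 0.46144312 -0.10071701  0.072     ] [ 0.40677786 -0.15964082  0.072     ] [ 0.39302289 -0.057337    0.072     ]
[ -0.23199985 -11.86582244  15.24548217]
[-0.27806457 -5.66285633 15.24856813]
t 7.62 pos [ 0.5172 -0.0908  0.2245] yaw 97.6 tilt z [ 0.     0.003 -1.   ] F [ 0.9 -0.5 -3.1] w 0.649
delta cm [-1.000e-02  8.000e-02  1.075e+01] turn -0.1 or 179.9
```

Request:
carry_out([
  [[-0.15,0.1,4],0],
  [[-0.15,0.1,7.5],0],
  [[-0.15,0.1,9.5],0],
  [[-0.15,0.1,10.3],0],
  [[-0.15,0.1,10.6],0],
  [[-0.15,0.1,10.6],0],
])

```text
t: 8.38
eef_pos: [0.5189, -0.092, 0.1191]
tool_rot: [-0.0, 0.658, 0.753, 0.001]
contact_force: [0.7, -0.2, -3.3]
gripper_width: 0.649
```

Request:
carry_out([
  [[0,0,0.1],0],
  [[0,0,0.2],0],
  [[0,0,0.2],0],
])

```text
t: 8.75
eef_pos: [0.5189, -0.0919, 0.1173]
tool_rot: [-0.0, 0.659, 0.753, 0.001]
contact_force: [0.1, 0.1, -3.0]
gripper_width: 0.655
```

Request:
carry_out([
  [[0,0,0.1],0],
  [[0,0,0.2],0],
  [[0,0,0.2],0],
])

```text
t: 9.12
eef_pos: [0.5193, -0.0919, 0.1164]
tool_rot: [-0.0, 0.659, 0.753, 0.002]
contact_force: [-3.9, 2.5, 9.5]
gripper_width: 0.649
```

Request:
carry_out([
  [[0,0,0.1],0],
  [[0,0,0.1],0],
])

```text
t: 9.38
eef_pos: [0.5193, -0.092, 0.1164]
tool_rot: [-0.0, 0.659, 0.752, 0.002]
contact_force: [-3.7, 0.1, 9.7]
gripper_width: 0.651
```

Request:
carry_out([
  [[0,0,-0.1],0],
  [[0,0,-0.1],0],
  [[0,0,-0.1],0],
  [[0,0,-0.1],0],
], hand=0.95)

```text
t: 9.88
eef_pos: [0.5193, -0.092, 0.1173]
tool_rot: [-0.0, 0.659, 0.753, 0.002]
contact_force: [0.9, -0.8, 0.1]
gripper_width: 0.95
```

Request:
carry_out([
  [[0,0,-3],0],
  [[0,0,-8],0],
  [[0,0,-14],0],
  [[0,0,-18],0],
  [[0,0,-18],0],
], hand=1)

```text
t: 10.5
eef_pos: [0.5208, -0.093, 0.3007]
tool_rot: [0.002, 0.659, 0.752, 0.004]
contact_force: [0.2, -0.6, -0.2]
gripper_width: 1.0
```

Run:
```python
from mv import *
delta([.40,.255,.30],-1)
w,c=snap('wrist','w3.png'); s,cs=snap('side','s3.png'); s2,_=snap('scene','sc3.png')
im=np.zeros((600,800,3),np.uint8)
im[:384,:512]=w; a=cv2.resize(s[150:290,190:335],(288,278));im[:278,512:]=a
b=cv2.resize(s2[140:270,175:305],(288,288));im[290:578,512:]=b
g=s[30:140,200:320]; im[388:596,:240]=cv2.resize(g,(240,208)); g=s2[10:110,180:300]; im[388:588,250:490]=cv2.resize(g,(240,200))
cv2.imwrite('pics/w3v.png',im[:,:,::-1])
```

```text
t 10.5 pos [ 0.5208 -0.093   0.3007] yaw 97.6 tilt z [ 0.009  0.004 -1.   ] F [ 0.2 -0.6 -0.2] w 1.0
delta cm [36.09 -7.37  0.09] turn -81.4 or 98.6
```

View pics/w3v.png

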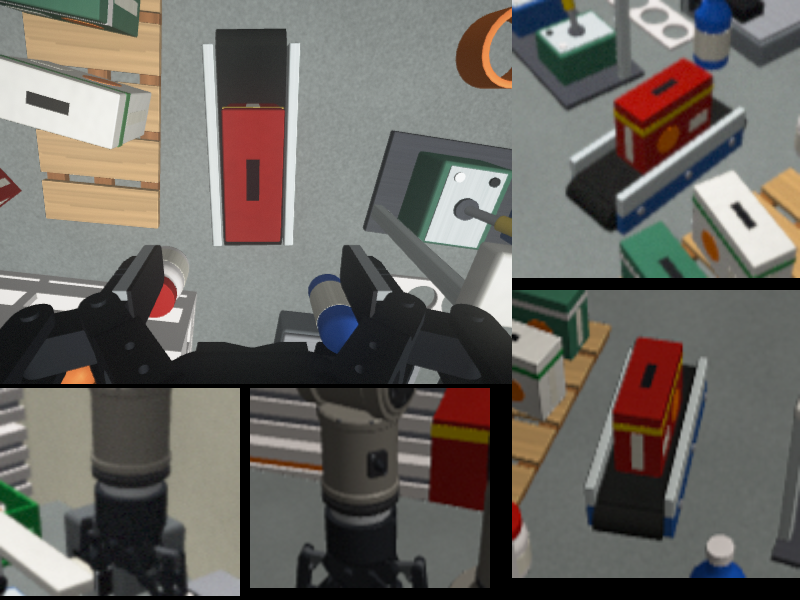

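Carton check: it stands upright and centred between the rails, its top at (107–244, 222–284) in the wrist view. The side and scene views show free belt at the ends. Next, measure the open finger geometry in the tool frame, because moves keep the tool vertical.

Run:
```python
from mv import *
np.set_printoptions(precision=1,suppress=True)
c=get_calibration('wrist');o=readout.get_obs();q=o['tool_rot'];M=R.from_quat([q[1],q[2],q[3],q[0]]).as_matrix()
oc,_=ray(c,(188,251)); print('cam',M.T@(oc-o['eef_pos'])*1000, 'fwd',M.T@np.array(c['world_from_camera'])[:3,2])
for n,rc in dict(tipin=(250,342),tipout=(246,358),padback=(290,385),elbow=(300,402),elbow2=(315,470),out=(313,497),edgeR=(330,511),botmid=(345,262),bodyR=(345,310),inner=(335,385)).items():
    p,d=ray(c,rc);p=M.T@(p-o['eef_pos']);d=M.T@d
    print(n,*[(yy,(p+d*(yy/1000-p[1])/d[1])[[0,2]]*1000) for yy in(-11,0)])
w=cv2.imread('pics/w3.png');cv2.imwrite('pics/f.png',cv2.resize(w[220:384,240:512],None,fx=2.9,fy=2.9,interpolation=cv2.INTER_CUBIC))
```

```text
cam [   0.4  -78.  -126.8] fwd [-0.   0.3  1. ]
tipin (-11, array([40. , -6.8])) (0, array([46.5, 12.9]))
tipout (-11, array([48.2, -3.2])) (0, array([56.1, 17.1]))
padback (-11, array([ 47.2, -35. ])) (0, array([ 54.9, -20. ]))
elbow (-11, array([ 50.7, -40.4])) (0, array([ 58.9, -26.3]))
elbow2 (-11, array([ 68.6, -47.6])) (0, array([ 79.8, -34.6]))
out (-11, array([ 77.7, -46.7])) (0, array([ 90.4, -33.6]))
edgeR (-11, array([ 76.3, -53.9])) (0, array([ 88.8, -41.9]))
botmid (-11, array([  3.2, -59.5])) (0, array([  3.7, -48.4]))
bodyR (-11, array([ 16.4, -59.5])) (0, array([ 19.1, -48.4]))
inner (-11, array([ 38.6, -55.8])) (0, array([ 44.9, -44.2]))
```

View pics/f.png

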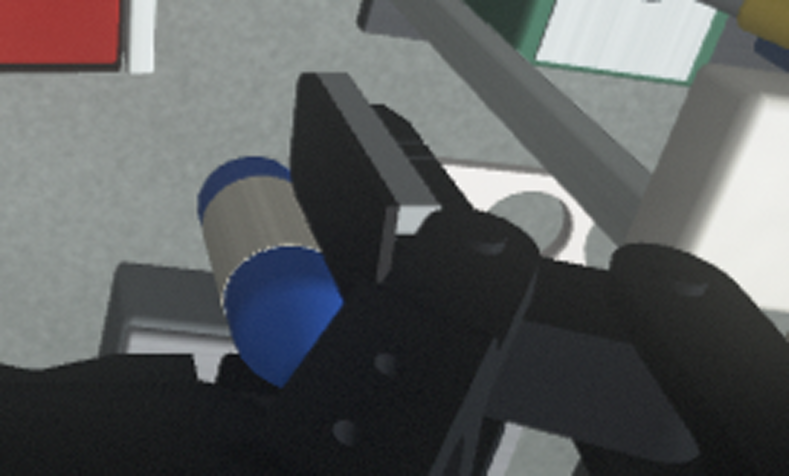

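The elbow of the open finger stands about 75 mm ahead of the tool axis and about 45 mm above the TCP. With the jaw axis along console x, it can reach the bat beneath the bar while the body stays in front of the bar. I'll move there.

Request:
carry_out([
  [[4,-1,0],10],
  [[9,-2,0],20],
  [[14,-3,0],30],
  [[19,-4,0],40],
  [[24,-5,0],50],
  [[29,-6,0],60],
  [[33,-7,0],70],
  [[36,-7.3,0],80],
  [[36,-7.3,0],90],
  [[36,-7.3,0],98.5],
])

```text
t: 11.9
eef_pos: [0.3972, 0.2547, 0.2956]
tool_rot: [-0.001, 1.0, -0.009, -0.001]
contact_force: [-0.0, -0.3, -0.4]
gripper_width: 1.004
```

Run:
```python
from mv import *
delta([.41,.259,.088],-1)
w,c=snap('wrist','w4.png')
for p in ([.55,.207,.14],[.55,.309,.14],[.535,.093,.228],[.535,.423,.228],[.535,.258,.228]): print(proj(c,p))
cv2.imwrite('pics/w4v.png',cv2.resize(w,(800,600))[:,:,::-1])
```

```text
t 11.9 pos [0.3972 0.2547 0.2956] yaw -1.0 tilt z [-0.002  0.001 -1.   ] F [-0.  -0.3 -0.4] w 1.004
delta cm [ 1.32 -0.43 20.75] turn 0.0 or -180.0
[220.06787924 405.46982353]
[115.39735545 420.89948656]
[387.73506431 418.96899311]
[-99.06723165 515.2479822 ]
[203.45138886 455.41632733]
```

View pics/w4v.png

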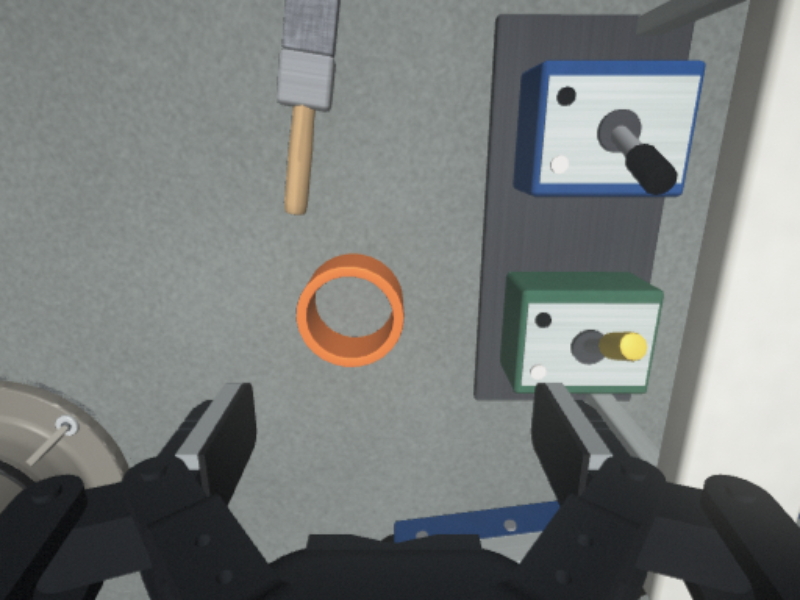

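The wrist picture agrees with the estimates: yellow tip at (221,404) against a predicted (220,405), black tip at (112,421), and the bar edge about 5 mm farther away than fitted. I'll descend in front of the bar.

Request:
carry_out([
  [[1.3,-0.4,6],0],
  [[1.3,-0.4,12],0],
  [[1.3,-0.4,17],0],
  [[1.3,-0.4,20],0],
  [[1.3,-0.4,20.7],0],
  [[1.3,-0.4,20.7],0],
  [[1.3,-0.4,20.7],0],
])

```text
t: 12.82
eef_pos: [0.4107, 0.2588, 0.0897]
tool_rot: [-0.001, 1.0, -0.012, -0.0]
contact_force: [0.5, 1.1, 0.1]
gripper_width: 1.002
```

Run:
```python
from mv import *
delta([.484,.259,.088],-1)
w,c=snap('wrist','w5.png');s,_=snap('side','s5.png')
g=s[60:230,130:280];im=np.hstack([cv2.resize(w,(480,360)),cv2.resize(g,(318,360))]);cv2.imwrite('pics/w5v.png',im[:,:,::-1])
```

```text
t 12.82 pos [0.4107 0.2588 0.0897] yaw -1.4 tilt z [-0.001  0.003 -1.   ] F [0.5 1.1 0.1] w 1.002
delta cm [ 7.33 -0.2   0.17] turn -0.4 or 179.6
```

View pics/w5v.png

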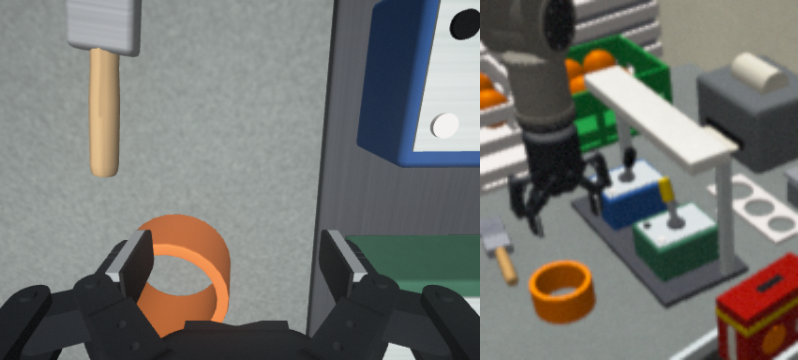

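Request:
carry_out([
  [[3,0,0.1],0],
  [[5.5,0,0.1],0],
  [[7,0,0.1],0],
  [[7.3,0,0.1],0],
  [[7.3,0,0.1],0],
])

```text
t: 13.55
eef_pos: [0.4829, 0.2571, 0.0887]
tool_rot: [-0.001, 1.0, -0.012, -0.001]
contact_force: [0.1, -1.1, -0.1]
gripper_width: 1.002
```

Request:
carry_out([
  [[0,0.8,0],0],
  [[0,1.6,0],0],
  [[0,2.4,0],0],
  [[0,3.2,0],0],
])

```text
t: 14.05
eef_pos: [0.4824, 0.2258, 0.089]
tool_rot: [-0.002, 1.0, -0.012, 0.0]
contact_force: [-0.3, 5.7, 2.7]
gripper_width: 1.005
```

Run:
```python
from mv import *
delta([.484,.195,.088],-1)
s,_=snap('side','s6.png');w,_=snap('scene','sc6.png')
a=s[80:200,150:270];b=w[150:290,280:440];im=np.hstack([cv2.resize(a,(380,380)),cv2.resize(b,(410,380))]);cv2.imwrite('pics/w6v.png',im[:,:,::-1])
```

```text
t 14.05 pos [0.4824 0.2258 0.089 ] yaw -1.3 tilt z [ 0.     0.004 -1.   ] F [-0.3  5.7  2.7] w 1.005
delta cm [0.23 3.07 0.09] turn -0.3 or 179.7
```

Request:
carry_out([
  [[0,0.8,0],0],
  [[0,1.6,0],0],
  [[0,2.2,0],0],
])

```text
t: 14.52
eef_pos: [0.4817, 0.2014, 0.0886]
tool_rot: [-0.001, 1.0, -0.013, -0.001]
contact_force: [-0.9, 0.3, 1.4]
gripper_width: 1.004
```

Request:
carry_out([
  [[0,0.6,0],0],
  [[0,1.2,0],0],
  [[0,1.6,0],0],
  [[0,1.6,0],0],
])

```text
t: 15.02
eef_pos: [0.4812, 0.185, 0.0886]
tool_rot: [-0.001, 1.0, -0.013, -0.001]
contact_force: [-0.0, -0.2, -0.1]
gripper_width: 1.003
```

Force fell to zero, so it looks snapped across. I'll back off: first away in +y, then straight out in -x, then up, and check without a picture.

Request:
carry_out([
  [[0,-1.5,0],0],
  [[-1,-3,0],0],
  [[-4,-4,0],0],
  [[-7.5,-5,0],0],
  [[-8,-5,0],0],
])

```text
t: 15.65
eef_pos: [0.3993, 0.2393, 0.0885]
tool_rot: [-0.001, 1.0, -0.011, -0.002]
contact_force: [0.3, 0.0, 0.7]
gripper_width: 1.001
```

Request:
carry_out([
  [[0,0,-5],0],
  [[0,0,-11],0],
  [[0,0,-17],0],
  [[0,0,-20.6],0],
  [[0,0,-20.6],0],
])

```text
t: 16.27
eef_pos: [0.4013, 0.2405, 0.2978]
tool_rot: [-0.003, 1.0, -0.01, 0.001]
contact_force: [1.0, -0.2, 0.1]
gripper_width: 1.002
```

Run:
```python
from mv import *
np.set_printoptions(precision=3,suppress=True)
delta([.397,.255,.2956],-1)
V={}
for n in('wrist','side','scene'):
    im,c=snap(n,n+'7.png');V[n]=(im,c)
    hs=cv2.cvtColor(im,cv2.COLOR_RGB2HSV);m=cv2.inRange(hs,(22,150,90),(34,255,255))
    k,l,st,ce=cv2.connectedComponentsWithStats(m)
    print(n,[(ce[i][::-1].round(1).tolist(),int(st[i][4])) for i in range(1,k) if st[i][4]>8][:14])
    for a in(-.4,.4):
        p=[.55,.178-.06*np.sin(a),.072+.06*np.cos(a)];print('  sleeve if',a,proj(c,p))
    for a in(-.4,.4):
        p=[.55,.338-.06*np.sin(a),.072+.06*np.cos(a)];r=proj(c,p);print('  lamp sleeve if',a,r, im[int(r[0])-1:int(r[0])+2,int(r[1])-1:int(r[1])+2].mean((0,1)) if 1<r[0]<382 and 1<r[1]<510 else '')
for n in('side','scene'):
    d=cv2.absdiff(cv2.imread(f'pics/{n}3.png' if n=='side' else 'pics/sc3.png'),V[n][0][:,:,::-1].copy()).max(2)
    for q,p in(('carton',[.519,-.092,.1]),('tape',[.364,.2,.03]),('white',[.5,-.33,.08]),('spray',[.74,.06,.1]),('glue',[.693,-.211,.05])):
        r=proj(V[n][1],p).astype(int);print(n,q,'diff',d[r[0]-12:r[0]+13,r[1]-12:r[1]+13].mean().round(1))
```

```text
t 16.27 pos [0.401 0.24  0.298] yaw -1.2 tilt z [ 0.002  0.007 -1.   ] F [ 1.  -0.2  0.1] w 1.002
delta cm [-0.46 -1.44  0.22] turn -0.2 or 179.8
wrist []
  sleeve if -0.4 [206.976 394.928]
  sleeve if 0.4 [247.323 389.8  ]
  lamp sleeve if -0.4 [ 37.238 416.502] [207.111 215.889 213.778]
  lamp sleeve if 0.4 [ 92.72 409.45] [38.444 40.556 41.556]
side [([155.2, 224.4], 45), ([207.9, 263.7], 95), ([297.4, 409.5], 79), ([342.6, 358.5], 37)]
  sleeve if -0.4 [148.135 217.265]
  sleeve if 0.4 [154.78  225.075]
  lamp sleeve if -0.4 [127.741 193.293] [73.778 99.667 81.222]
  lamp sleeve if 0.4 [133.351 199.887] [22.556 25.444 25.   ]
scene [([36.3, 27.2], 441), ([93.1, 30.2], 430), ([143.9, 33.0], 411), ([172.5, 115.1], 36), ([205.9, 90.5], 76), ([202.4, 231.4], 40), ([214.6, 328.7], 77)]
  sleeve if -0.4 [219.31  347.105]
  sleeve if 0.4 [214.606 328.034]
  lamp sleeve if -0.4 [236.044 414.949] [102.111 109.778 113.778]
  lamp sleeve if 0.4 [231.054 394.715] [ 9.556  9.889 10.222][ WARN:0@2.293] global loadsave.cpp:275 findDecoder imread_('pics/side3.png'): can't open/read file: check file path/integrity
Traceback (most recent call last):
cv2.error: OpenCV(4.12.0) /io/opencv/modules/core/src/arithm.cpp:1155: error: (-215:Assertion failed) src1.empty() == src2.empty() in function 'absdiff'
```

Run:
```python
from mv import *
for n,f,g in(('side','s3.png','side7.png'),('scene','sc3.png','scene7.png')):
    d=cv2.absdiff(cv2.imread('pics/'+f),cv2.imread('pics/'+g)).max(2);c=get_calibration(n)
    for q,p in(('carton',[.519,-.092,.1]),('tape',[.364,.2,.03]),('spray',[.74,.06,.1]),('glue',[.693,-.211,.05])):
        r=proj(c,p).astype(int);print(n,q,d[r[0]-12:r[0]+13,r[1]-12:r[1]+13].mean().round(1))
print(bot.hand_in())
```

```text
side carton 6.4
side tape 3.7
side spray 15.6
side glue 3.8
scene carton 2.4
scene tape 2.7
scene spray 2.1
scene glue 2.6
the job is handed in; nothing more can be done
None
```

The job is done and handed in at about 16 s on the robot's clock, well inside the 46 s limit.

- **Carton:** I gripped the largest red carton on the pallet and lowered it onto the belt until the wrist felt about 10 N of contact. Then I let go. The wrist, side and scene pictures afterwards showed it upright, centred between the rails and wholly on the belt.
- **Belt switch:** The moves keep the tool vertical, so I could not slant it under the bar. Instead I pushed the bat to the right with the elbow of the open front finger, keeping the gripper's body in front of the lamp bar. The wrist felt about 6 N and then nothing, as a snap would give.
- **Switch positions:** The yellow sleeve's pixels match the "on" position (+0.4) within about 1 px in both the side and scene pictures. The black sleeve shows at the lamp's "on" position in all three views.
- **Other objects:** In the before-and-after pictures, the carton, tape and glue jar show only small differences. The bottle differed in the side view (15.6 levels) but not in the scene view (2.1). I put that down to the arm standing in front of it in the earlier picture.

**Not checked:**
- I did not compare the white and green cartons, the brush or the gauge at the end.
- I had reached the 12-picture limit, so I did not look at a picture after the flip. The switch check rests on pixel measurements, and the yellow sleeve was not found in the final wrist picture.
- I saw no force suggesting contact with the lamp bar.

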